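# Slide a transformer under the electrode bridge and hold the electrode down

### The arm

A 6-joint arm with a two-finger parallel gripper is mounted at the origin on a cart in front of the work surface, level with it; the furniture and walls round the work are solid. World frame = base frame: x ahead of the robot, y to its left, z up, the work surface at z = 0. Lengths are in m, angles in rad, forces in N, time in s.
With the tool pointing down it reaches from about 0.25 to 0.8 m from the base axis. Payload 3.9 kg.
Tool frame: the origin (TCP) lies on the centre line of the jaws, within the pads' length; the fingertips stand 8 mm ahead of it and the grasp point (between the pads) lies 11 mm behind it; z points along the fingers, y is the direction in which the jaws open and shut (so a half turn about z gives the same grasp; the last joint's range is limited). The gripper opens to 85 mm and grips with 20 to 120 N. Pads are 22 mm wide; open, the fingers measure 114 mm over their backs; the gripper's body (76 mm by 85 mm) begins 54 mm behind the grasp point. The pads swing forward as they close: fully open they stand 13 mm farther back than shut.
Start: joints at [1.211, 0.26, -0.138, 1.173, 0, 1.571], TCP at [0.185, 0.491, 0.239] pointing down, gripper open.
Joint ranges: [-2.78, 2.78], [-0.83, 1.72], [-1.28, 1.37], [-1.9, 2.12], [-1.57, 1.48], [-3.14, 3.14]. Speed limits (rad/s): [2.57, 2.57, 3.14, 3.14, 3.14, 3.14].

### API

Orientations are given as [roll, pitch, yaw] about the fixed x, y, z axes, in that order (R = Rz(yaw) Ry(pitch) Rx(roll)).
In Python, from plant import manip gives the robot as it stands.
- The arm moves only by the tool jog_arm, never from a script. Its argument "increments" is a list of rows, each an object of numbers: "rx", "ry", "rz": the turn, a rotation vector about the tool's x, y, z in degrees; "x", "y", "z": the shift along the tool's x, y, z in cm; "hand": the opening, from -1 (shut) to 1 (fully open). In form: [{"rx": .., "ry": .., "rz": .., "x": .., "y": .., "z": .., "hand": ..}, ...]. A call has 1 to 5 rows; each row shifts and turns the pose as measured when the row begins, along the tool's axes as they then stand; what a row does not reach is not made up. A row lasts 1/12 s, in which the tool goes at most 41.7 mm and 7.16 degrees, less where a joint would pass 70% of its speed; a pose out of reach is approached as far as the arm can. A call with a gripper value outside its range is refused whole. The fingers move at their own pace and stop on an object; the grip force is fixed at half the most. Time passes only in rows, so rows that do not move let the fingers close. It gives the time, the measured TCP pose, the force and the opening at its end, in the units of the state.
- manip.get_state(): the state, without advancing time (a new reading comes with each control period).
- manip.camera(name): name is "scene" or "top"; returns a dict with "frame" (480x640x3 uint8, red, green, blue), "fovy" (degrees; the focal length in pixels is half the picture's height over the tangent of half this angle, whatever the lens; pixels are square), "cx", "cy" (the principal point, pixels), "R" (3x3) and "t" (3): a world point X has camera coordinates R X + t. Camera axes: x right, y down, z forward; pixel columns grow to the right and rows downward; lengths in m; the calibration is good to about 2 mm. A picture is of the moment at which its call begins. There is no depth.
- manip.hand_in(): hands the job in, once; it reports no verdict.
Trained networks look in the newest picture that a camera, given by its name, has taken for a name from the list of things; names that differ only in an ending like _2 or _b are one class to them, and where a whole thing is asked for, a point or a joint stands for the part that bears it (a point fixed in the world has none). Each returns a list of dicts, best first, with "p" (0 to 1); they miss things now and then, are a little off and sometimes report something else, mostly with a low value. They report only what shows in the picture. A call takes as long as a camera call. They do not tell look-alikes from the thing itself.
- manip.silhouettes(camera, query): "pixels" (480x640 bool, what is visible of it).
- manip.tip_of(camera, query): "location" ([x, y, z] in m, in world coordinates, good to about 4 mm: a listed point, or the origin of a listed thing).
The state is a dict: "time_s": time; "qpos": joint angles; "qd": joint speeds; "joint_efforts": joint torques, N m; "tcp_pos": TCP position; "tool_rot": TCP orientation; "ft_force": force on the tool from outside, world axes, zero at the start; "moment": the same for the moment, N m; "width": finger opening in m.
Only numpy, scipy, OpenCV 4.12 (cv2) and the standard library are available. Lean on these libraries where they do the work, as an engineer would, in place of code of your own. Each camera call takes 0.05 s, during which the arm holds its last target.

### The job

Slide the long yellow transformer that stands on the brown test jig lengthwise along the jig's board, upright all the way, in under the low bridge until it is fully home against the aluminium end stop. Then press the red cap on the bridge all the way down, so that its sprung electrode bears on the transformer for the insulation test, and keep it pressed: the program finishes while holding the cap down. Push it with the fingers only, never lifting it off the board or tipping it, and leave the other transformers, the pen and the solder reel where they are.

Things in the scene. Friction and masses are not known exactly. Their poses are not given: they have to be found in the camera images.
- long_transformer: Yellow-taped transformer, the only one on the brown board, about 125 g. Origin: centre of its underside; its y runs along its length (either end may go first), z up. Core: a block 25 mm wide (x), 52 mm long (y), top 28 mm over the underside. Below, the bobbin foot with pins, 7 mm high, reaches further out: 29 mm (x) by 64 mm (y). Friction on the board about 0.6.
- test_jig: Fixed test jig: brown board 265 x 140 mm, its top 10 mm over the worktop. Origin: at worktop level straight under the axis of cap and electrode, mid-lane. Jig +x is the way the transformer slides in, z up. The board reaches x = -200 to +65, y = +-70 mm. Home: the transformer's origin at x = 0 (within 1 mm), y = 0, its length along jig x; the core's rear end then stands free at x = -26 mm, the pins at -32.
- lane_mouth (a point): Point on the board in the middle of the lane's mouth, at jig x = -30 mm. White rails 9 mm high over the board leave a lane 32.5 mm wide from jig x = -11 to +45 mm; white lead-ins of the same height widen it to about 60 mm here.
- bridge_underside (a point): Centre of the underside of the low brown bridge, 31.5 mm over the board. The bridge is 9 mm thick (top 50.5 mm over the worktop), 22 mm deep along the lane (jig x = -11 to +11 mm) and 60 mm wide on two white posts.
- stop_nose (a point): Centre of the face of the aluminium end stop's nose, at jig x = +26.5 mm, 20 mm wide, 13 to 24 mm over the board: the core's leading end meets it, the pins go below it.
- cap_top (a point): Centre of the top of the red round cap (26 mm across, 10.5 mm high) on the bridge. When up it is 75 mm over the worktop; it goes straight down 9 mm.
- plunger (a joint): Travel of the red cap in m: 0 is up, 0.009 is fully down on its brass bush. A spring lifts it again when it is let go; fully down on a transformer it takes about 5 N.
- electrode: The brass electrode under the cap, 8 mm across; its origin is its lower end, 33 mm over the board when the cap is up (inside the bridge). It goes down with the cap, meets a transformer in the home place after 5 mm of travel and then gives on its own spring, so that it bears on the core with 2 to 3 N when the cap is fully down.
- short_transformer: Short yellow transformer 31 x 43 x 29 mm, next in turn, standing on the worktop just behind the jig's board; leave alone. Origin: centre of the underside.
- small_transformer: Smallest yellow transformer 29 x 44 x 26 mm on the white foam board at the left; leave alone. Origin: centre of the underside.
- tested_transformer: Largest yellow transformer 35 x 81 x 38 mm on the white foam board at the left; leave alone. Origin: centre of the underside.
- marker_pen: White and blue marker pen, 135 mm long along its y, lying to the right of the jig; leave alone.
- solder_reel: Solder reel, 54 mm across and 36 mm high, standing to the right of the jig; leave alone. Origin: centre of the underside.
Not all that is in view belongs to the job. Leave any blue, orange or pink look-alike of the long_transformer alone.

How it is judged:
On the way:
1. the long transformer is slid in under the bridge, upright and home against the end stop, while the cap is still up (x of long_transformer in the frame of test_jig above -0.004 m and y of long_transformer in the frame of test_jig between -0.006 and 0.006 m and angle between long_transformer's own z axis and vertical below 0.06 rad and value of joint plunger below 0.003 m), for 0.2 s.
At the end, for the whole second after the job is handed in: The long transformer is at rest, upright (within 0.06 rad), under the bridge and home within 4 mm of the end stop and 6 mm of the lane's middle; the red cap is held at least 7.5 mm down and the electrode bears on the transformer with over 1.2 N (x of long_transformer in the frame of test_jig above -0.004 m and y of long_transformer in the frame of test_jig between -0.006 and 0.006 m and angle between long_transformer's own z axis and vertical below 0.06 rad and linear speed of long_transformer below 0.01 m/s and value of joint plunger above 0.0075 m and contact force between electrode and long_transformer above 1.2 N); the arm keeps its last pose, push and grip.
It fails at once if the long transformer is lifted over 5 mm off the board (height (world z) of long_transformer above 0.015 m).
It fails at once if the long transformer is tipped by over 0.2 rad (angle between long_transformer's own z axis and vertical above 0.2 rad).
It fails at once if another transformer, the marker pen or the solder reel is moved over 20 mm (distance of any of short_transformer, small_transformer, tested_transformer, marker_pen, solder_reel from where it was at the start of the episode above 0.02 m).
It also fails if it takes over 64 s, if anything falls off the work surface, if the arm or the gripper's body presses on something with over 40 N, if the wrist force passes 120 N, or if a joint passes its speed limit or range.

## Working session

There is one attempt and no reset: what is moved stays moved. The work goes in short steps, Python scripts to look and compute and a tool call to move; the robot and the scene stay as the last step left them, time stands still between calls to the robot, and variables do not carry over. Pictures are saved under pics/ and viewed, and the job is handed in when it is done.

Besides the shell and the picture viewer there is one more tool, called after "Call:" as name([rows], argument=value, ...), one row to a line, values as JSON. jog_arm: Moves the arm, as the interface text tells. Its arguments: {"type":"object","properties":{"increments":{"type":"array"}},"required":["increments"]}

```bash
ls; mkdir -p pics
python3 - <<'E'
from plant import manip
import cv2
s=manip.get_state(); print({k:v for k,v in s.items()})
for c in ["scene","top"]:
    d=manip.camera(c); cv2.imwrite(f"pics/{c}0.png",d["frame"][:,:,::-1])
    print(c,d["fovy"],d["cx"],d["cy"],d["R"],d["t"])
    for q in ["long_transformer","test_jig","lane_mouth","bridge_underside","stop_nose","cap_top","short_transformer","solder_reel","marker_pen"]:
        print(q,[(r["p"],r["location"]) for r in manip.tip_of(c,q)][:3])
print(manip.get_state()["time_s"])
E
```

```text
pics
{'time_s': 0.0, 'qpos': array([ 1.21099252e+00,  2.60675663e-01, -1.39397169e-01,  1.17267627e+00,
        2.44767669e-05,  1.57079300e+00]), 'qd': array([ 1.62994737e-04, -1.25708192e-03,  3.54225200e-04,  3.50479038e-05,
        5.78252919e-04,  7.14090264e-04]), 'joint_efforts': array([-8.44549540e-04, -4.05679965e+01,  2.53921241e+01,  1.85041846e-02,
       -1.10315020e-04, -1.63983378e-05]), 'tcp_pos': array([0.18460474, 0.4907583 , 0.23845862]), 'tool_rot': array([-3.13963988e+00, -2.44832214e-05,  2.78179213e+00]), 'ft_force': array([-0.75661804,  0.20465036,  0.06704595]), 'moment': array([ 0.00370633, -0.03407554,  0.01818623]), 'width': 0.08557179285423319}
scene 42.02489096058983 310.8949961959502 238.57754392423718 [[ 0.81339442 -0.58155213 -0.01366185]
 [-0.3009613  -0.40061268 -0.86540845]
 [ 0.49780701  0.70803009 -0.5008808 ]] [-0.4082439  0.253869   1.2918344]
long_transformer [(0.73, [0.379, -0.0372, 0.0006]), (0.69, [0.3993, -0.1491, -0.0026]), (0.66, [0.7388, -0.0406, -0.0004])]
test_jig [(0.89, [0.5787, 0.1061, 0.0002])]
lane_mouth [(0.93, [0.5684, 0.0791, 
[... 584 characters left out ...]
66 0.56359275 1.28778157]
long_transformer [(0.71, [0.3765, 0.0734, -0.0034]), (0.7, [0.3827, -0.0407, -0.0015]), (0.61, [0.5724, -0.0239, 0.0114])]
test_jig [(0.89, [0.5791, 0.1108, -0.0018])]
lane_mouth [(0.97, [0.572, 0.0806, 0.0113])]
bridge_underside [(0.87, [0.5786, 0.109, 0.0449])]
stop_nose [(0.73, [0.5858, 0.133, 0.0317])]
cap_top [(0.55, [0.6629, 0.029, 0.0013])]
short_transformer [(0.56, [0.5864, 0.1346, 0.0295]), (0.5, [0.6672, 0.0294, -0.0018]), (0.33, [0.5192, -0.2541, -0.0022])]
solder_reel [(0.57, [0.6345, -0.3169, 0.0006]), (0.27, [0.5208, -0.2505, -0.0005])]
marker_pen [(0.75, [0.517, -0.2492, 0.0027]), (0.69, [0.6385, 0.4938, 0.0151]), (0.56, [0.5864, 0.1355, 0.0317])]
1.0
```

View pics/scene0.png

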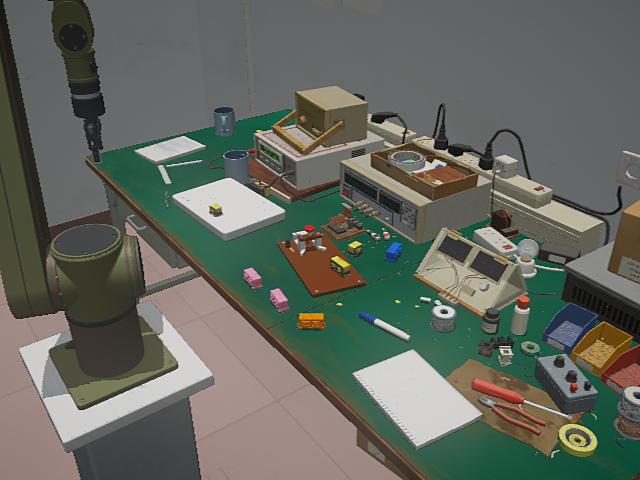

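View pics/top0.png

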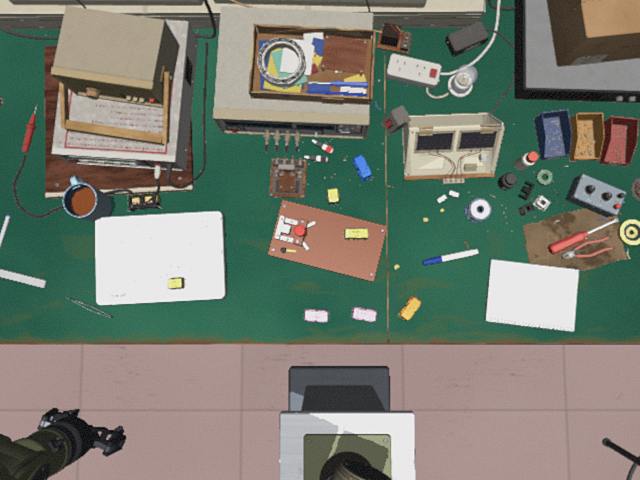

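```bash
cat > h.py <<'E'
from plant import manip
import cv2, numpy as np
def cam(c):
    d=manip.camera(c); f=240/np.tan(np.radians(d["fovy"]/2)); d["K"]=np.array([[f,0,d["cx"]],[0,f,d["cy"]],[0,0,1.]]); d["R"]=np.array(d["R"]);d["t"]=np.array(d["t"]); return d
def proj(d,X):
    p=(np.asarray(X).reshape(-1,3)@d["R"].T+d["t"])@d["K"].T; return p[:,:2]/p[:,2:]
def unproj(d,uv,z):
    uv=np.asarray(uv,float).reshape(-1,2); r=np.c_[uv,np.ones(len(uv))]@np.linalg.inv(d["K"]).T@d["R"]; o=-d["R"].T@d["t"]
    return o+r*((z-o[2])/r[:,2])[:,None]
def crop(d,name,c,w,h,k,lines=[]):
    x0,y0=int(c[0]-w/2),int(c[1]-h/2)
    im=cv2.resize(d["frame"][y0:y0+h,x0:x0+w,::-1],None,fx=k,fy=k,interpolation=cv2.INTER_CUBIC)
    for P,col in lines:
        q=((proj(d,P)-[x0,y0]+.5)*k).astype(np.int32); cv2.polylines(im,[q],False,col,1)
    cv2.imwrite(f"pics/{name}.png",im); print(name,"x0,y0",x0,y0,"k",k)
E
python3 - <<'E'
from h import *
for c in ["top","scene"]:
    d=cam(c)
    m=np.zeros((480,640),bool)
    for q in ["test_jig","long_transformer"]:
        for r in manip.silhouettes(c,q)[:5]:
            p=r["pixels"].astype(np.uint8); ys,xs=np.nonzero(p)
            rect=cv2.minAreaRect(np.c_[xs,ys].astype(np.float32))
            print(c,q,r["p"],p.sum(),rect)
            if q=="test_jig" and c=="top" and r["p"]>.5:
                b=cv2.boxPoints(rect); print(unproj(d,b,0.01))
    crop(d,c+"c",(327,240) if c=="top" else (325,262),150,100,5)
E
```

```text
top test_jig 0.83 6022 ((327.22943115234375, 240.61505126953125), (109.81385040283203, 58.725135803222656), 14.534454345703125)
[[ 0.52456428  0.18991835  0.01      ]
 [ 0.6636847   0.15477632  0.01      ]
 [ 0.59484896 -0.10388853  0.01      ]
 [ 0.45727899 -0.06638846  0.01      ]]
top test_jig 0.34 96 ((299.0, 231.0), (10.0, 10.0), 90.0)
top long_transformer 0.84 271 ((355.0, 233.5), (11.0, 24.0), 90.0)
top long_transformer 0.8 266 ((409.2438659667969, 308.69512939453125), (11.869206428527832, 23.582239151000977), 38.65980911254883)
top long_transformer 0.63 306 ((363.2115173339844, 313.9422912597656), (25.887325286865234, 12.74754810333252), 11.309932708740234)
top long_transformer 0.57 275 ((361.9981994628906, 168.06752014160156), (24.164884567260742, 12.022029876708984), 64.98310089111328)
top long_transformer 0.51 258 ((315.8861389160156, 315.6385803222656), (23.781389236450195, 11.8409423828125), 5.710593223571777)
topc x0,y0 252 190 k 5
scene test_jig 0.71 3085 ((320.159423828125, 263.2330322265625), (82.6610336303711, 51.51654815673828), 55.61965560913086)
scene long_transformer 0.87 374 ((311.0, 320.5), (15.0, 26.0), 90.0)
scene long_transformer 0.78 294 ((278.2324523925781, 299.6946105957031), (25.364906311035156, 14.116121292114258), 53.97262954711914)
scene long_transformer 0.75 274 ((339.6800231933594, 265.760009765625), (23.600004196166992, 13.600001335144043), 36.869895935058594)
scene long_transformer 0.72 221 ((392.8658447265625, 251.79270935058594), (12.65007495880127, 20.14641571044922), 38.65980911254883)
scene long_transformer 0.59 252 ((252.25, 278.25), (21.92030906677246, 12.727920532226562), 45.0)
scenec x0,y0 250 212 k 5
```

View pics/topc.png

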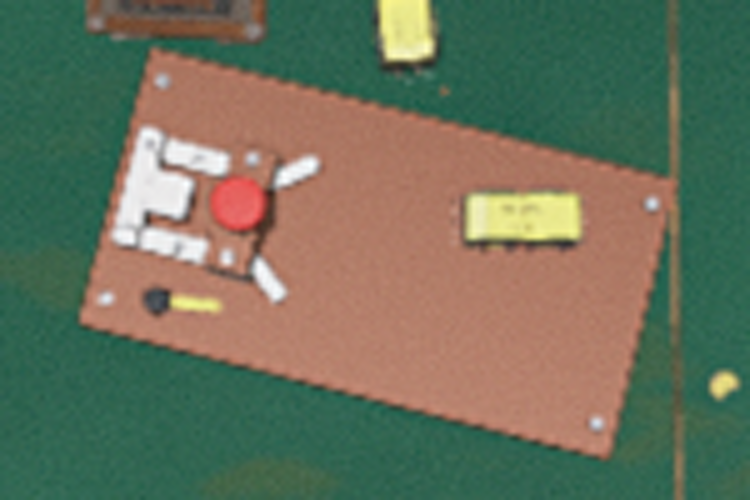

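View pics/scenec.png

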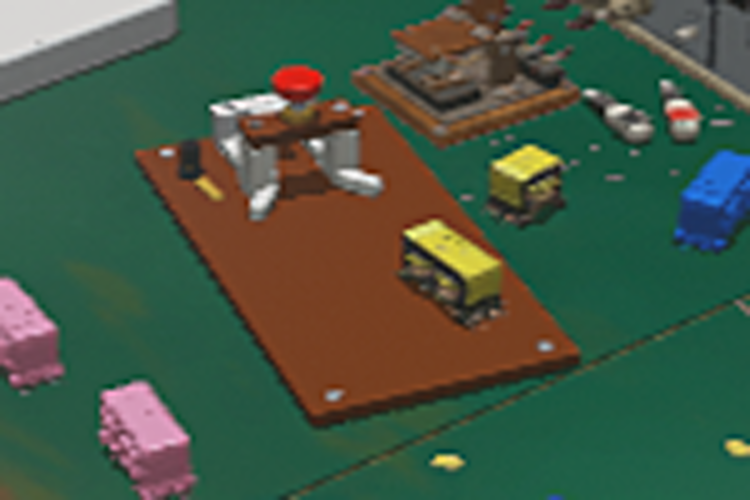

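```bash
cat > j.py <<'E'
from h import *
def fitjig(d,uv):
    P=unproj(d,uv,0.01)[:,:2]
    L=np.array([[.065,-.07],[-.2,-.07],[-.2,.07],[.065,.07]])
    # order given: TL,TR,BR,BL in top image -> choose
    M=[L,L*[1,-1]]
    for l in M:
        A=l-l.mean(0);B=P-P.mean(0);U,S,V=np.linalg.svd(A.T@B);R=V.T@U.T
        if np.linalg.det(R)>0:
            t=P.mean(0)-R@l.mean(0); print("jig",t,np.degrees(np.arctan2(R[1,0],R[0,0])),"res mm",np.round(1e3*(l@R.T+t-P),1).tolist())
E
python3 - <<'E'
from j import *
d=cam("top"); o=np.array([252,190])-.4
print(manip.get_state()["time_s"])
fitjig(d,o+np.array([[150,48],[678,180],[610,458],[80,322]])/5)
# transformer top quad at z=.038
T=unproj(d,o+np.array([[463,192],[580,192],[582,240],[465,242]])/5,.038)[:,:2]; print(T,T.mean(0))
d=cam("scene"); o=np.array([250,212])-.4
fitjig(d,o+np.array([[375,100],[580,357],[316,416],[135,150]])/5)
T=unproj(d,o+np.array([[404,235],[430,220],[502,263],[490,285]])/5,.038)[:,:2]; print(T,T.mean(0))
E
```

```text
1.35
jig [0.57838357 0.10831026] 75.57235471460024 res mm [[0.6, -0.6], [0.6, -0.3], [-0.4, -0.1], [-0.8, 0.9]]
[[ 0.58699219  0.00299126]
 [ 0.58678394 -0.05264104]
 [ 0.56383737 -0.05332652]
 [ 0.56308412  0.00221626]] [ 0.57517441 -0.02519001]
jig [0.57864285 0.11298973] 75.21068422916102 res mm [[-1.3, -3.4], [2.8, 2.7], [-1.4, 2.2], [-0.2, -1.5]]
[[ 0.56446724  0.00309159]
 [ 0.58349867  0.00662838]
 [ 0.58725657 -0.04641334]
 [ 0.5701708  -0.05846851]] [ 0.57634832 -0.02379047]
```

```bash
cat > go.py <<'E'
from h import *
import sys
from scipy.spatial.transform import Rotation as Ro
J0=np.array([0.5785,0.109]);JA=75.5
def jw(x,y):
    a=np.radians(JA); return J0+[np.cos(a)*x-np.sin(a)*y,np.sin(a)*x+np.cos(a)*y]
def wj(p):
    a=np.radians(JA); q=np.array(p[:2])-J0; return np.array([np.cos(a)*q[0]+np.sin(a)*q[1],-np.sin(a)*q[0]+np.cos(a)*q[1]])
def st():
    s=manip.get_state(); R=Ro.from_euler("xyz",s["tool_rot"])
    print("t",s["time_s"],"tcp",np.round(s["tcp_pos"],4),"jig mm",np.round(1e3*wj(s["tcp_pos"]),1),"rpy",np.round(np.degrees(s["tool_rot"]),2),"F",np.round(s["ft_force"],1),"w",round(s["width"],4)); return s,R
def plan(p,yaw):
    s,R=st(); d=R.inv().apply(np.array(p)-s["tcp_pos"])
    T=Ro.from_euler("xyz",[180,0,yaw],degrees=True); rv=(R.inv()*T).as_rotvec(degrees=True)
    print("shift cm",np.round(d*100,2),"rot deg",np.round(rv,2),"n",np.linalg.norm(d)/.04)
E
python3 -c "
from go import *
plan([.575,-.025,.16],90)"
```

```text
t 1.4 tcp [0.1848 0.4914 0.2393] jig mm [271.6 476.9] rpy [-180.      0.    159.39] F [-0.2  0.1 -0.3] w 0.0851
shift cm [-54.7  -34.6    7.93] rot deg [-0.    0.   69.39] n 16.30116271821181
```

Call:
jog_arm([
  {"x": -3.3,"y": -2.1,"z": 0,"hand": 1},
  {"x": -3.3,"y": -2.1,"z": 0.2,"hand": 1},
  {"x": -3.3,"y": -2.1,"z": 0.2,"hand": 1},
  {"x": -3.3,"y": -2.1,"z": 0.2,"hand": 1},
  {"x": -3.3,"y": -2.1,"z": 0.2,"hand": 1},
])

```text
validation failed for argument at $.in...
```

Call:
jog_arm([
  {"x": -3.3,"y": -2.1,"z": 0.2,"hand": 1},
  {"x": -3.3,"y": -2.1,"z": 0.2,"hand": 1},
  {"x": -3.3,"y": -2.1,"z": 0.2,"hand": 1},
  {"x": -3.3,"y": -2.1,"z": 0.2,"hand": 1},
  {"x": -3.3,"y": -2.1,"z": 0.2,"hand": 1},
])

```text
validation failed for argument at $.in...
```

Call:
jog_arm([
  {"x": -3.3,"y": -2.1,"z": 0.2,"hand": 1},
  {"x": -3.3,"y": -2.1,"z": 0.2,"hand": 1},
  {"x": -3.3,"y": -2.1,"z": 0.2,"hand": 1},
  {"rz": 7,"hand": 1},
  {"rz": 7,"hand": 1},
])

```text
validation failed for argument at $.in...
```

Call:
jog_arm([
  {"rz": 7,"hand": 1},
  {"rz": 7,"hand": 1},
  {"rz": 7,"hand": 1},
  {"rz": 7,"hand": 1},
  {"rz": 7,"hand": 1},
])

```text
validation failed for argument at $.in...
```

```bash
python3 -c "
from go import *
plan([.575,-.025,.16],90)"
```

```text
t 1.4 tcp [0.1848 0.4914 0.2393] jig mm [271.6 476.9] rpy [-180.      0.    159.39] F [-0.2  0.1 -0.3] w 0.0851
shift cm [-54.7  -34.6    7.93] rot deg [-0.    0.   69.39] n 16.30116271821181
```

Call:
jog_arm([
  {"rx": 0,"ry": 0,"rz": 0,"x": -3.3,"y": -2.1,"z": 0,"hand": 1},
  {"rx": 0,"ry": 0,"rz": 0,"x": -3.3,"y": -2.1,"z": 0.2,"hand": 1},
  {"rx": 0,"ry": 0,"rz": 0,"x": -3.3,"y": -2.1,"z": 0.2,"hand": 1},
])

```text
time_s: 1.65
tcp_pos: [0.2545, 0.4026, 0.2349]
tool_rot: [3.136, -0.002, 2.794]
ft_force: [1.9, -0.3, 0.2]
width: 0.0855
```

Call:
jog_arm([
  {"rx": 0,"ry": 0,"rz": 0,"x": -3.3,"y": -2.1,"z": 0.3,"hand": 1},
  {"rx": 0,"ry": 0,"rz": 0,"x": -3.3,"y": -2.1,"z": 0.3,"hand": 1},
  {"rx": 0,"ry": 0,"rz": 0,"x": -3.3,"y": -2.1,"z": 0.3,"hand": 1},
  {"rx": 0,"ry": 0,"rz": 0,"x": -3.3,"y": -2.1,"z": 0.3,"hand": 1},
  {"rx": 0,"ry": 0,"rz": 0,"x": -3.3,"y": -2.1,"z": 0.3,"hand": 1},
])

```text
time_s: 2.07
tcp_pos: [0.3781, 0.2415, 0.2194]
tool_rot: [3.132, 0.0, 2.799]
ft_force: [1.2, 0.2, 0.3]
width: 0.085
```

Call:
jog_arm([
  {"rx": 0,"ry": 0,"rz": 0,"x": -3.3,"y": -2.1,"z": 0.3,"hand": 1},
  {"rx": 0,"ry": 0,"rz": 0,"x": -3.3,"y": -2.1,"z": 0.3,"hand": 1},
  {"rx": 0,"ry": 0,"rz": 0,"x": -3.3,"y": -2.1,"z": 0.3,"hand": 1},
  {"rx": 0,"ry": 0,"rz": 0,"x": -3.3,"y": -2.1,"z": 0.3,"hand": 1},
  {"rx": 0,"ry": 0,"rz": 0,"x": -3.3,"y": -2.1,"z": 0.3,"hand": 1},
])

```text
time_s: 2.48
tcp_pos: [0.5031, 0.0784, 0.2042]
tool_rot: [3.129, 0.003, 2.799]
ft_force: [1.2, -0.2, 0.9]
width: 0.0851
```

Call:
jog_arm([
  {"rx": 0,"ry": 0,"rz": 7,"x": 0,"y": 0,"z": 0,"hand": 1},
  {"rx": 0,"ry": 0,"rz": 7,"x": 0,"y": 0,"z": 0,"hand": 1},
  {"rx": 0,"ry": 0,"rz": 7,"x": 0,"y": 0,"z": 0,"hand": 1},
  {"rx": 0,"ry": 0,"rz": 7,"x": 0,"y": 0,"z": 0,"hand": 1},
  {"rx": 0,"ry": 0,"rz": 7,"x": 0,"y": 0,"z": 0,"hand": 1},
])

```text
time_s: 2.9
tcp_pos: [0.5099, 0.0684, 0.2029]
tool_rot: [3.129, -0.001, 2.17]
ft_force: [-0.6, 0.3, 0.3]
width: 0.0856
```

Call:
jog_arm([
  {"rx": 0,"ry": 0,"rz": 7,"x": 0,"y": 0,"z": 0,"hand": 1},
  {"rx": 0,"ry": 0,"rz": 7,"x": 0,"y": 0,"z": 0,"hand": 1},
  {"rx": 0,"ry": 0,"rz": 7,"x": 0,"y": 0,"z": 0,"hand": 1},
  {"rx": 0,"ry": 0,"rz": 7,"x": 0,"y": 0,"z": 0,"hand": 1},
  {"rx": 0,"ry": 0,"rz": 7,"x": 0,"y": 0,"z": 0,"hand": 1},
])

```text
time_s: 3.32
tcp_pos: [0.5102, 0.0678, 0.2027]
tool_rot: [3.132, -0.008, 1.546]
ft_force: [0.4, -0.3, -0.5]
width: 0.0858
```

```bash
python3 -c "
from go import *
plan([.5755,-.025,.13],90)"
```

```text
t 3.3167 tcp [0.5102 0.0678 0.2027] jig mm [-57.   55.8] rpy [179.45  -0.46  88.57] F [ 0.4 -0.3 -0.5] w 0.0858
shift cm [-9.17  6.69  7.27] rot deg [ 0.56 -0.46 -1.43] n 3.3691694303278217
```

Call:
jog_arm([
  {"rx": 0.5,"ry": -0.4,"rz": -1.4,"x": -3,"y": 2.2,"z": 2.0,"hand": 0.4},
  {"rx": 0,"ry": 0,"rz": 0,"x": -3,"y": 2.2,"z": 2.0,"hand": 0.4},
  {"rx": 0,"ry": 0,"rz": 0,"x": -3,"y": 2.2,"z": 2.0,"hand": 0.4},
  {"rx": 0,"ry": 0,"rz": 0,"x": 0,"y": 0,"z": 0,"hand": 0.4},
])

```text
time_s: 3.65
tcp_pos: [0.5791, -0.0225, 0.1437]
tool_rot: [3.134, -0.002, 1.572]
ft_force: [-0.4, -0.0, -0.4]
width: 0.0598
```

```bash
python3 -c "
from go import *
plan([.5755,-.025,.10],90)
d=cam('top'); crop(d,'top1',(327,240),150,100,5)
d=cam('scene'); crop(d,'scene1',(325,262),150,100,5)
"
```

```text
t 3.65 tcp [ 0.5791 -0.0225  0.1437] jig mm [-127.2  -33.5] rpy [ 1.7955e+02 -1.0000e-01  9.0050e+01] F [-0.4 -0.  -0.4] w 0.0598
shift cm [-0.25 -0.39  4.37] rot deg [ 0.45 -0.1   0.05] n 1.097469729599892
top1 x0,y0 252 190 k 5
scene1 x0,y0 250 212 k 5
```

View pics/top1.png

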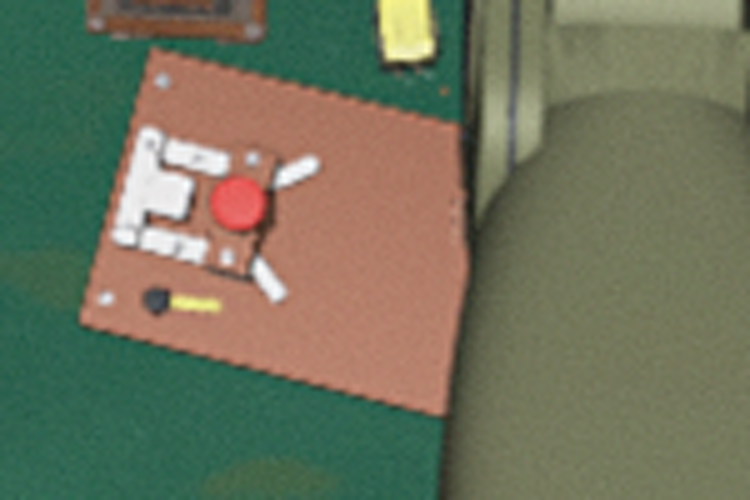

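View pics/scene1.png

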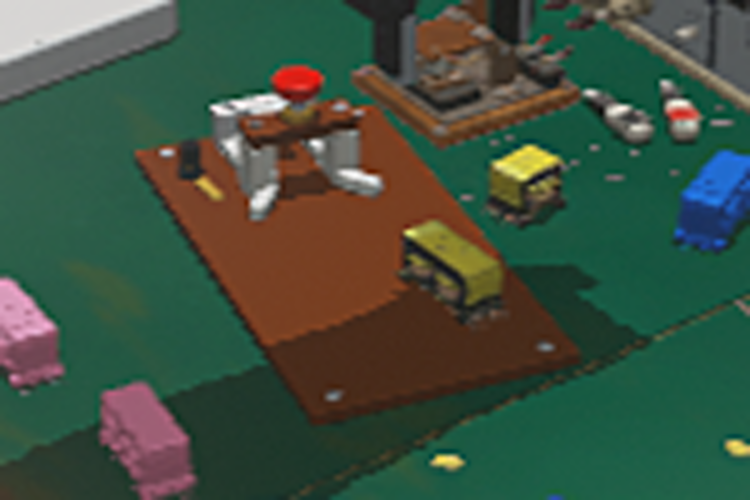

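Call:
jog_arm([
  {"rx": 0.4,"ry": 0,"rz": 0,"x": -0.25,"y": -0.4,"z": 3.0,"hand": 0.4},
  {"rx": 0,"ry": 0,"rz": 0,"x": 0,"y": 0,"z": 3.0,"hand": 0.4},
  {"rx": 0,"ry": 0,"rz": 0,"x": 0,"y": 0,"z": 2.0,"hand": 0.4},
  {"rx": 0,"ry": 0,"rz": 0,"x": 0,"y": 0,"z": 0,"hand": 0.4},
])

```text
time_s: 4.08
tcp_pos: [0.5748, -0.0185, 0.069]
tool_rot: [3.134, -0.006, 1.576]
ft_force: [-0.9, 0.4, -0.1]
width: 0.06
```

```bash
python3 -c "
from go import *
plan([.5755,-.025,.029],90)
d=cam('scene'); crop(d,'scene2',(325,262),150,100,5)
"
```

```text
t 4.0833 tcp [ 0.5748 -0.0185  0.069 ] jig mm [-124.4  -28.3] rpy [179.56  -0.36  90.29] F [-0.9  0.4 -0.1] w 0.06
shift cm [-0.67  0.04  3.99] rot deg [ 0.44 -0.36  0.29] n 1.0127337188412244
scene2 x0,y0 250 212 k 5
```

View pics/scene2.png

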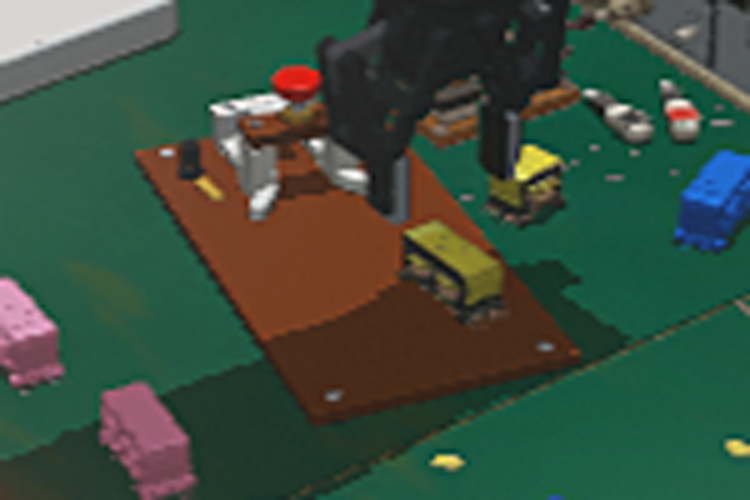

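Call:
jog_arm([
  {"rx": 0.4,"ry": -0.3,"rz": 0.3,"x": -0.7,"y": 0,"z": 1.0,"hand": 0.4},
  {"rx": 0,"ry": 0,"rz": 0,"x": 0,"y": 0,"z": 1.5,"hand": 0.4},
  {"rx": 0,"ry": 0,"rz": 0,"x": 0,"y": 0,"z": 1.0,"hand": 0.4},
  {"rx": 0,"ry": 0,"rz": 0,"x": 0,"y": 0,"z": 0,"hand": 0.4},
])

```text
time_s: 4.47
tcp_pos: [0.5799, -0.0244, 0.0408]
tool_rot: [3.13, 0.0, 1.573]
ft_force: [-0.6, -1.1, -0.4]
width: 0.06
```

```bash
python3 -c "
from go import *
plan([.5755,-.025,.029],90)
d=cam('scene'); crop(d,'scene3',(325,262),150,100,5)
"
```

```text
t 4.4667 tcp [ 0.5799 -0.0244  0.0408] jig mm [-128.8  -34.8] rpy [1.7931e+02 2.0000e-02 9.0140e+01] F [-0.6 -1.1 -0.4] w 0.06
shift cm [-0.06 -0.45  1.17] rot deg [0.69 0.01 0.14] n 0.31432745643082255
scene3 x0,y0 250 212 k 5
```

View pics/scene3.png

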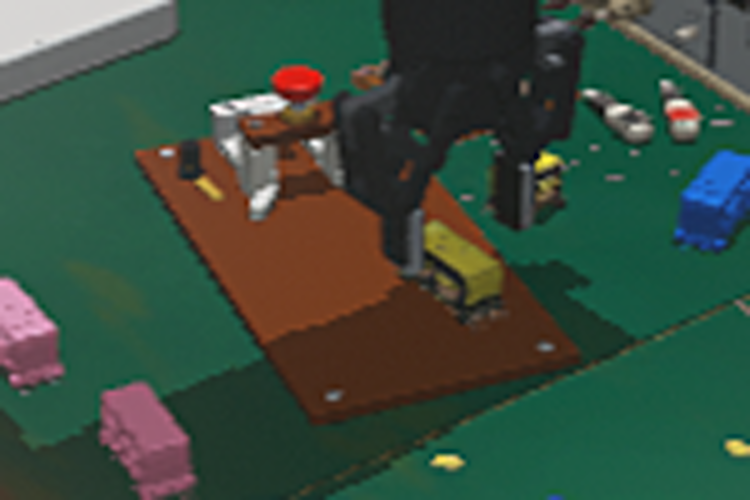

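Call:
jog_arm([
  {"rx": 0.6,"ry": 0,"rz": 0,"x": 0,"y": -0.4,"z": 0.6,"hand": 0.4},
  {"rx": 0,"ry": 0,"rz": 0,"x": 0,"y": 0,"z": 0.5,"hand": 0.4},
  {"rx": 0,"ry": 0,"rz": 0,"x": 0,"y": 0,"z": 0,"hand": 0.4},
])

```text
time_s: 4.77
tcp_pos: [0.5782, -0.0245, 0.0323]
tool_rot: [3.136, 0.001, 1.573]
ft_force: [-0.4, -0.5, 0.1]
width: 0.06
```

```bash
python3 -c "
from go import *
plan([.5755,-.025,.029],90)
"
```

```text
t 4.7667 tcp [ 0.5782 -0.0245  0.0323] jig mm [-129.3  -33.2] rpy [1.7966e+02 3.0000e-02 9.0140e+01] F [-0.4 -0.5  0.1] w 0.06
shift cm [-0.05 -0.28  0.33] rot deg [0.35 0.03 0.14] n 0.1086377802439807
```

Call:
jog_arm([
  {"rx": 0.3,"ry": 0,"rz": 0,"x": 0,"y": -0.3,"z": 0.3,"hand": 0.2},
  {"rx": 0,"ry": 0,"rz": 0,"x": 0,"y": 0,"z": 0.1,"hand": 0},
  {"rx": 0,"ry": 0,"rz": 0,"x": 0,"y": 0,"z": 0,"hand": -0.1},
])

```text
time_s: 5.02
tcp_pos: [0.5754, -0.0246, 0.0285]
tool_rot: [3.14, 0.001, 1.573]
ft_force: [0.1, -1.1, -0.2]
width: 0.0388
```

```bash
python3 -c "
from go import *
plan([.5755,-.025,.029],90)
d=cam('scene'); crop(d,'scene4',(325,262),150,100,5)
"
```

```text
t 5.0167 tcp [ 0.5754 -0.0246  0.0285] jig mm [-130.1  -30.5] rpy [1.7993e+02 4.0000e-02 9.0140e+01] F [ 0.1 -1.1 -0.2] w 0.0388
shift cm [-0.04  0.01 -0.05] rot deg [0.07 0.04 0.14] n 0.015294934432641927
scene4 x0,y0 250 212 k 5
```

View pics/scene4.png

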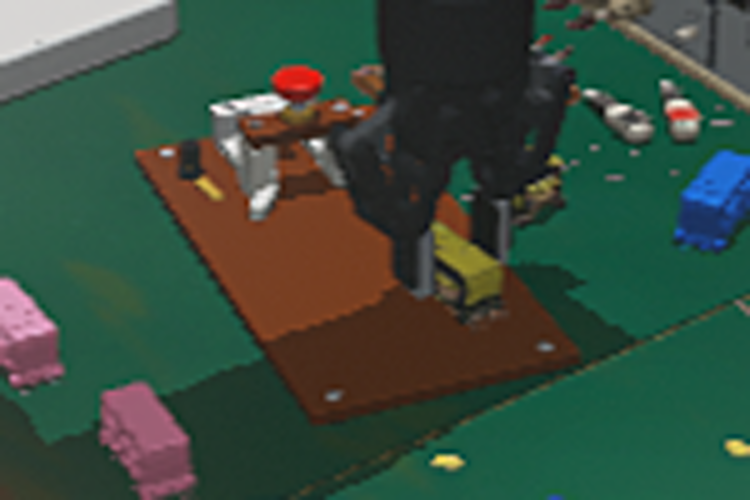

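Call:
jog_arm([
  {"rx": 0,"ry": 0,"rz": 0,"x": 0,"y": 0,"z": 0,"hand": -0.25},
  {"rx": 0,"ry": 0,"rz": 0,"x": 0,"y": 0,"z": 0,"hand": -0.33},
  {"rx": 0,"ry": 0,"rz": 0,"x": 0,"y": 0,"z": 0,"hand": -0.38},
  {"rx": 0,"ry": 0,"rz": 0,"x": 0,"y": 0,"z": 0,"hand": -0.38},
  {"rx": 0,"ry": 0,"rz": 0,"x": 0,"y": 0,"z": 0,"hand": -0.38},
])

```text
time_s: 5.48
tcp_pos: [0.5753, -0.0247, 0.0289]
tool_rot: [3.14, 0.001, 1.573]
ft_force: [-0.1, -0.2, -0.1]
width: 0.0264
```

```bash
python3 -c "
from go import *
plan(list(jw(-.130,0))+[.029],75.5)
"
```

```text
t 5.4833 tcp [ 0.5753 -0.0247  0.0289] jig mm [-130.2  -30.4] rpy [1.7994e+02 4.0000e-02 9.0130e+01] F [-0.1 -0.2 -0.1] w 0.0264
shift cm [ 0.79 -2.93 -0.02] rot deg [ 0.07  0.03 14.63] n 0.7594305484693937
```

Call:
jog_arm([
  {"rx": 0,"ry": 0,"rz": 3,"x": 0,"y": -0.5,"z": 0,"hand": -0.38},
  {"rx": 0,"ry": 0,"rz": 3,"x": 0,"y": -0.6,"z": 0,"hand": -0.38},
  {"rx": 0,"ry": 0,"rz": 3,"x": 0,"y": -0.6,"z": 0,"hand": -0.38},
  {"rx": 0,"ry": 0,"rz": 3,"x": 0,"y": -0.6,"z": 0,"hand": -0.38},
  {"rx": 0,"ry": 0,"rz": 0,"x": 0,"y": 0,"z": 0,"hand": -0.38},
])

```text
time_s: 5.9
tcp_pos: [0.5542, -0.023, 0.0294]
tool_rot: [3.136, 0.0, 1.354]
ft_force: [0.7, -0.5, 0.1]
width: 0.0262
```

```bash
python3 -c "
from go import *
plan(list(jw(-.130,0))+[.029],75.5)
d=cam('scene'); crop(d,'scene5',(325,262),150,100,5)
"
```

```text
t 5.9 tcp [ 0.5542 -0.023   0.0294] jig mm [-133.9   -9.5] rpy [179.68   0.    77.57] F [ 0.7 -0.5  0.1] w 0.0262
shift cm [ 0.42 -0.94  0.04] rot deg [ 0.32 -0.    2.07] n 0.2569172276925862
scene5 x0,y0 250 212 k 5
```

View pics/scene5.png

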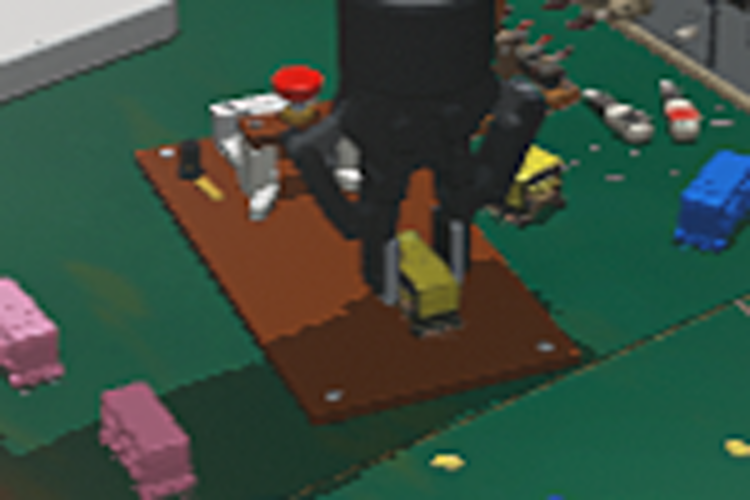

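Call:
jog_arm([
  {"rx": 0.3,"ry": 0,"rz": 1,"x": 0.2,"y": -0.5,"z": 0,"hand": -0.38},
  {"rx": 0,"ry": 0,"rz": 1,"x": 0.2,"y": -0.5,"z": 0,"hand": -0.38},
  {"rx": 0,"ry": 0,"rz": 0,"x": 0,"y": 0,"z": 0,"hand": -0.38},
])

```text
time_s: 6.2
tcp_pos: [0.5473, -0.0168, 0.03]
tool_rot: [3.138, -0.0, 1.32]
ft_force: [0.1, 0.1, 0.8]
width: 0.0266
```

```bash
python3 -c "
from go import *
plan(list(jw(-.130,0))+[.029],75.5)
"
```

```text
t 6.2 tcp [ 0.5473 -0.0168  0.03  ] jig mm [-129.6   -1.3] rpy [ 1.798e+02 -2.000e-02  7.561e+01] F [0.1 0.1 0.8] w 0.0266
shift cm [-0.04 -0.13  0.1 ] rot deg [ 0.2  -0.02  0.11] n 0.04168555530346954
```

Call:
jog_arm([
  {"rx": 0.2,"ry": 0,"rz": 0.1,"x": 0,"y": -0.2,"z": 0.1,"hand": -0.38},
  {"rx": 0,"ry": 0,"rz": 0,"x": 0,"y": 0,"z": 0,"hand": -0.42},
  {"rx": 0,"ry": 0,"rz": 0,"x": 0,"y": 0,"z": 0,"hand": -0.42},
  {"rx": 0,"ry": 0,"rz": 0,"x": 0,"y": 0,"z": 0,"hand": -0.42},
])

```text
time_s: 6.53
tcp_pos: [0.5458, -0.0159, 0.0291]
tool_rot: [3.141, -0.0, 1.319]
ft_force: [-0.2, 0.6, 1.1]
width: 0.0246
```

```bash
python3 -c "
from go import *
plan(list(jw(-.130,0))+[.029],75.5)
d=cam('scene'); crop(d,'scene6',(325,262),150,100,5)
"
```

```text
t 6.5333 tcp [ 0.5458 -0.0159  0.0291] jig mm [-129.1    0.4] rpy [ 1.7996e+02 -3.0000e-02  7.5590e+01] F [-0.2  0.6  1.1] w 0.0246
shift cm [-0.09  0.04  0.01] rot deg [ 0.04 -0.03  0.09] n 0.024107155431498363
scene6 x0,y0 250 212 k 5
```

View pics/scene6.png

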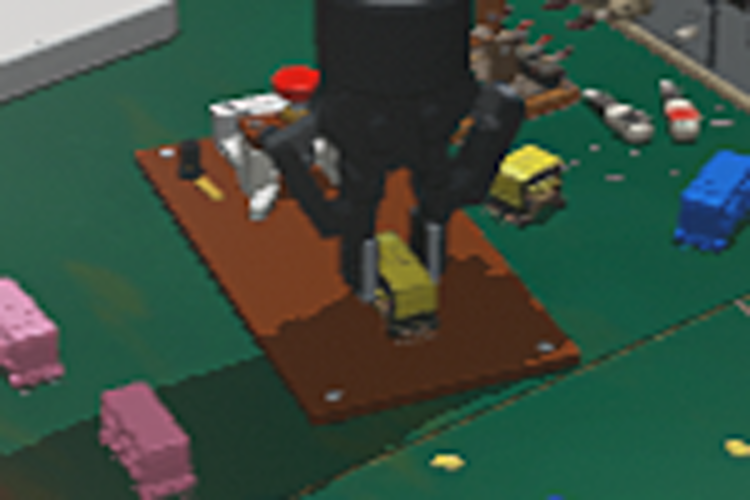

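Call:
jog_arm([
  {"rx": 0,"ry": 0,"rz": 0,"x": 0,"y": 0,"z": 0,"hand": -0.1},
  {"rx": 0,"ry": 0,"rz": 0,"x": 0,"y": 0,"z": 0,"hand": -0.1},
  {"rx": 0,"ry": 0,"rz": 0,"x": 0,"y": 0,"z": -1.0,"hand": 0},
  {"rx": 0,"ry": 0,"rz": 0,"x": 0,"y": 0,"z": -2.5,"hand": 0},
  {"rx": 0,"ry": 0,"rz": 0,"x": 0,"y": 0,"z": -2,"hand": 0},
])

```text
time_s: 7.0
tcp_pos: [0.5412, -0.0158, 0.0818]
tool_rot: [-3.131, 0.002, 1.319]
ft_force: [-0.3, 0.2, 0.2]
width: 0.0424
```

Call:
jog_arm([
  {"rx": 0,"ry": 0,"rz": 0,"x": -2,"y": 0,"z": 0,"hand": -0.5},
  {"rx": 0,"ry": 0,"rz": 0,"x": -2,"y": 0,"z": 0,"hand": -1},
  {"rx": 0,"ry": 0,"rz": 0,"x": -1.5,"y": 0,"z": 0,"hand": -1},
  {"rx": 0,"ry": 0,"rz": 0,"x": 0,"y": 0,"z": 0,"hand": -1},
])

```text
time_s: 7.33
tcp_pos: [0.5321, -0.0701, 0.0903]
tool_rot: [3.141, -0.001, 1.323]
ft_force: [-0.9, -1.3, -0.6]
width: -0.0002
```

```bash
python3 -c "
from go import *
plan(list(jw(-.188,0))+[.030],75.5)
d=cam('scene'); crop(d,'scene7',(325,262),150,100,5)
d=cam('top'); crop(d,'top7',(327,240),150,100,5)
"
```

```text
t 7.3333 tcp [ 0.5321 -0.0701  0.0903] jig mm [-1.85e+02  1.00e-01] rpy [ 1.7994e+02 -4.0000e-02  7.5780e+01] F [-0.9 -1.3 -0.6] w -0.0002
shift cm [-0.3   0.    6.03] rot deg [ 0.06 -0.04  0.28] n 1.5090156356570734
scene7 x0,y0 250 212 k 5
top7 x0,y0 252 190 k 5
```

View pics/scene7.png

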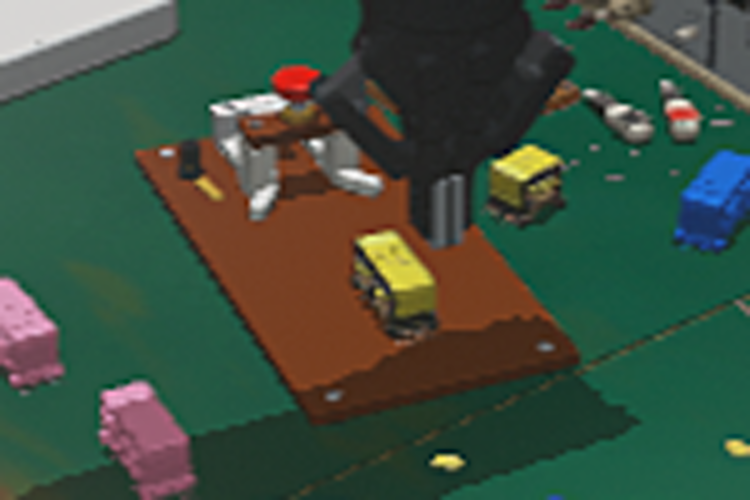

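View pics/top7.png

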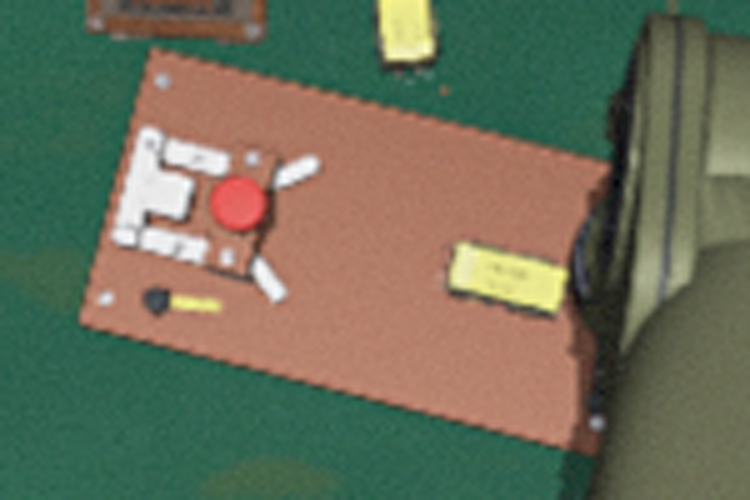

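```bash
cat > tf.py <<'E'
from go import *
def tf(c,img=None):
    d=cam(c)
    # yellow mask, largest blob near board
    hsv=cv2.cvtColor(d["frame"],cv2.COLOR_RGB2HSV)
    m=cv2.inRange(hsv,(22,90,90),(35,255,255))
    n,l,s,ce=cv2.connectedComponentsWithStats(m)
    for i in range(1,n):
        if s[i,4]<80: continue
        w=unproj(d,ce[i],.038)[0]; j=wj(w)
        if abs(j[1])<.06 and -.2<j[0]<.07:
            ys,xs=np.nonzero(l==i); P=unproj(d,np.c_[xs,ys],.038)
            Q=np.array([wj(p) for p in P])*1e3; r=cv2.minAreaRect(Q.astype(np.float32)); print(c,s[i,4],"mean",Q.mean(0).round(1),"rect",np.round(r[0],1),np.round(r[1],1),round(r[2],1))
            X=Q-Q.mean(0); w,v=np.linalg.eigh(X.T@X); print("ang",np.degrees(np.arctan2(v[1,1],v[0,1])))
    if img: crop(d,img,(327,240) if c=="top" else (325,262),150,100,5)
E
python3 -c "
from tf import *
tf('top')"
```

```text
top 162 mean [-136.8   -0.6] rect [-136.9   -0.6] [42.5 20.8] 0.2
ang -178.86683390973846
```

Call:
jog_arm([
  {"rx": 0,"ry": 0,"rz": 0.3,"x": -0.6,"y": 0,"z": 1.0,"hand": -1},
  {"rx": 0,"ry": 0,"rz": 0,"x": 0,"y": 0,"z": 1.5,"hand": -1},
  {"rx": 0,"ry": 0,"rz": 0,"x": 0,"y": 0,"z": 1.5,"hand": -1},
  {"rx": 0,"ry": 0,"rz": 0,"x": 0,"y": 0,"z": 1.0,"hand": -1},
  {"rx": 0,"ry": 0,"rz": 0,"x": 0,"y": 0,"z": 0,"hand": -1},
])

```text
time_s: 7.9
tcp_pos: [0.5323, -0.0714, 0.0364]
tool_rot: [3.14, -0.003, 1.323]
ft_force: [0.6, -0.1, 0.3]
width: 0.0004
```

```bash
python3 -c "
from go import *
plan(list(jw(-.188,0))+[.030],75.5)
"
```

```text
t 7.9 tcp [ 0.5323 -0.0714  0.0364] jig mm [-186.3   -0.4] rpy [179.88  -0.18  75.81] F [ 0.6 -0.1  0.3] w 0.0004
shift cm [-0.18 -0.04  0.64] rot deg [ 0.12 -0.18  0.31] n 0.16594557573919888
```

Call:
jog_arm([
  {"rx": 0,"ry": -0.2,"rz": 0.5,"x": 0,"y": 0,"z": 0.7,"hand": -1},
  {"rx": 0,"ry": 0,"rz": 0,"x": 0,"y": 0,"z": 0,"hand": -1},
  {"rx": 0,"ry": 0,"rz": 0,"x": 0.7,"y": 0,"z": 0,"hand": -1},
  {"rx": 0,"ry": 0,"rz": 0,"x": 0.7,"y": 0,"z": 0,"hand": -1},
  {"rx": 0,"ry": 0,"rz": 0,"x": 0,"y": 0,"z": 0,"hand": -1},
])

```text
time_s: 8.32
tcp_pos: [0.5355, -0.0556, 0.0277]
tool_rot: [-3.141, 0.0, 1.314]
ft_force: [-0.3, -0.2, 0.5]
width: -0.0001
```

```bash
python3 -c "
from tf import *
plan(list(jw(-.037,0))+[.030],75.5)
tf('top');tf('scene','scene8')
"
```

```text
t 8.3167 tcp [ 0.5355 -0.0556  0.0277] jig mm [-170.1    0.4] rpy [-1.7997e+02  2.0000e-02  7.5310e+01] F [-0.3 -0.2  0.5] w -0.0001
shift cm [13.31 -0.   -0.23] rot deg [-0.03  0.02 -0.19] n 3.328320932580396
top 99 mean [-1.281e+02  1.000e-01] rect [-128.5   -0.4] [27.4 21.5] 2.9
ang 167.3910290704607
scene8 x0,y0 250 212 k 5
```

View pics/scene8.png

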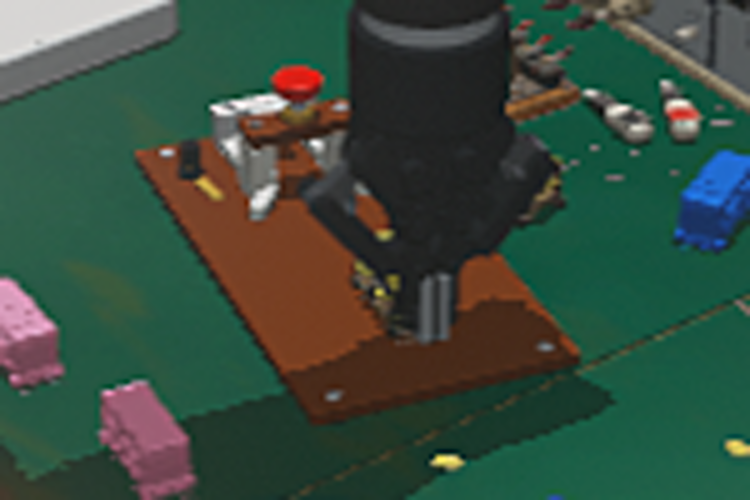

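Call:
jog_arm([
  {"rx": 0,"ry": 0,"rz": -0.2,"x": 0.8,"y": 0,"z": -0.15,"hand": -1},
  {"rx": 0,"ry": 0,"rz": 0,"x": 1,"y": 0,"z": 0,"hand": -1},
  {"rx": 0,"ry": 0,"rz": 0,"x": 1,"y": 0,"z": 0,"hand": -1},
  {"rx": 0,"ry": 0,"rz": 0,"x": 1,"y": 0,"z": 0,"hand": -1},
  {"rx": 0,"ry": 0,"rz": 0,"x": 0,"y": 0,"z": 0,"hand": -1},
])

```text
time_s: 8.83
tcp_pos: [0.5467, -0.0163, 0.0307]
tool_rot: [3.139, 0.001, 1.317]
ft_force: [0.5, 0.7, -0.1]
width: -0.0
```

```bash
python3 -c "
from tf import *
plan(list(jw(-.037,0))+[.030],75.5)
tf('top','top9');tf('scene','scene9')
"
```

```text
t 8.8333 tcp [ 0.5467 -0.0163  0.0307] jig mm [-129.2   -0.6] rpy [1.7987e+02 5.0000e-02 7.5460e+01] F [ 0.5  0.7 -0.1] w -0.0
shift cm [ 9.22 -0.07  0.06] rot deg [ 0.13  0.05 -0.04] n 2.306270342931617
top9 x0,y0 252 190 k 5
scene9 x0,y0 250 212 k 5
```

View pics/top9.png

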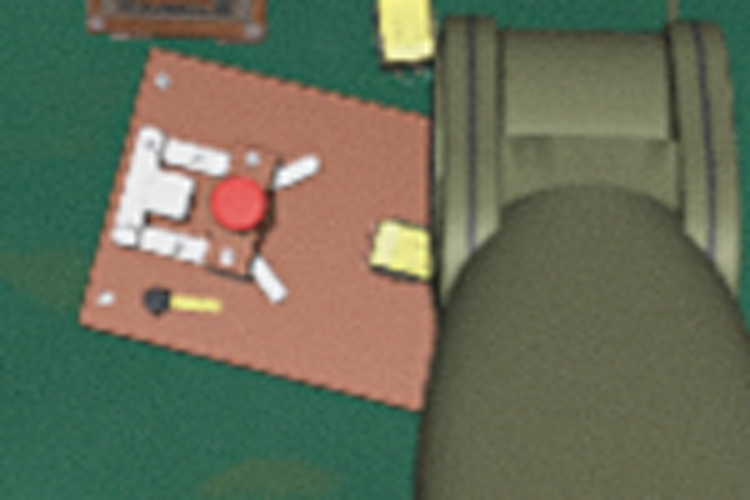

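View pics/scene9.png

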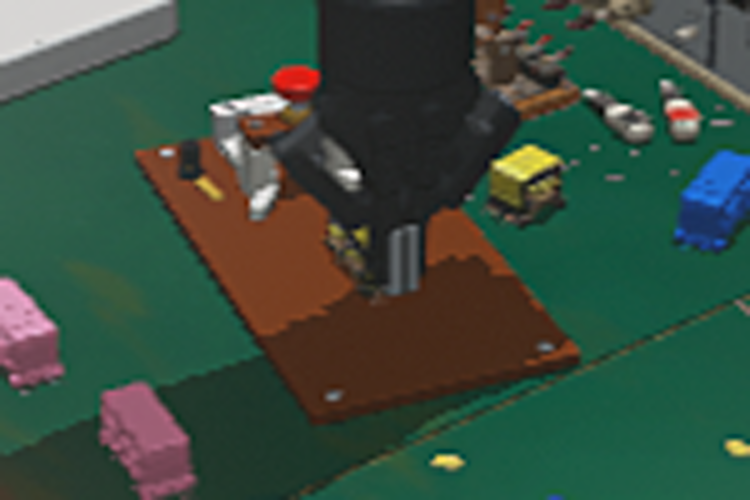

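```bash
python3 -c "
from tf import *
d=cam('top')
for q in [(382,218),(371,268),(428,228),(420,280)]:
    print(q,(1e3*wj(unproj(d,np.array([252,190])-.4+np.array(q)/5,.038)[0])).round(1))
for q in [(320,160),(280,295),(275,185),(250,262)]:
    print(q,(1e3*wj(unproj(d,np.array([252,190])-.4+np.array(q)/5,.019)[0])).round(1))
print('cap',(1e3*wj(unproj(d,np.array([252,190])-.4+np.array([239,203])/5,.075)[0])).round(1))
"
```

```text
(382, 218) [-66.2 -13.2]
(371, 268) [-67.   11.2]
(428, 228) [-88.6 -14. ]
(420, 280) [-91.  11.]
(320, 160) [-29.9 -35.2]
(280, 295) [-27.5  33. ]
(275, 185) [-11.8 -18. ]
(250, 262) [-9.5 21.1]
cap [-1.2  0.3]
```

Call:
jog_arm([
  {"rx": 0.1,"ry": 0,"rz": 0,"x": 1,"y": -0.1,"z": 0.05,"hand": -1},
  {"rx": 0,"ry": 0,"rz": 0,"x": 1,"y": 0,"z": 0,"hand": -1},
  {"rx": 0,"ry": 0,"rz": 0,"x": 1,"y": 0,"z": 0,"hand": -1},
  {"rx": 0,"ry": 0,"rz": 0,"x": 0,"y": 0,"z": 0,"hand": -1},
])

```text
time_s: 9.32
tcp_pos: [0.5527, 0.0124, 0.0299]
tool_rot: [-3.141, 0.004, 1.313]
ft_force: [0.1, -0.5, -0.3]
width: 0.0
```

```bash
python3 -c "
from tf import *
plan(list(jw(-.037,0))+[.030],75.5)
tf('top','top10');tf('scene','scene10')
"
```

```text
t 9.3167 tcp [0.5527 0.0124 0.0299] jig mm [-100.     0.8] rpy [-179.97    0.2    75.22] F [ 0.1 -0.5 -0.3] w 0.0
shift cm [ 6.3   0.05 -0.03] rot deg [-0.03  0.2  -0.28] n 1.5754930549910482
top10 x0,y0 252 190 k 5
scene10 x0,y0 250 212 k 5
```

View pics/top10.png

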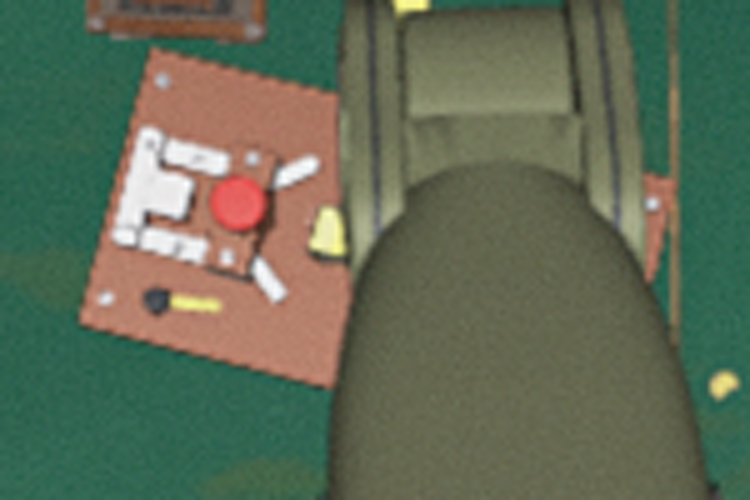

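View pics/scene10.png

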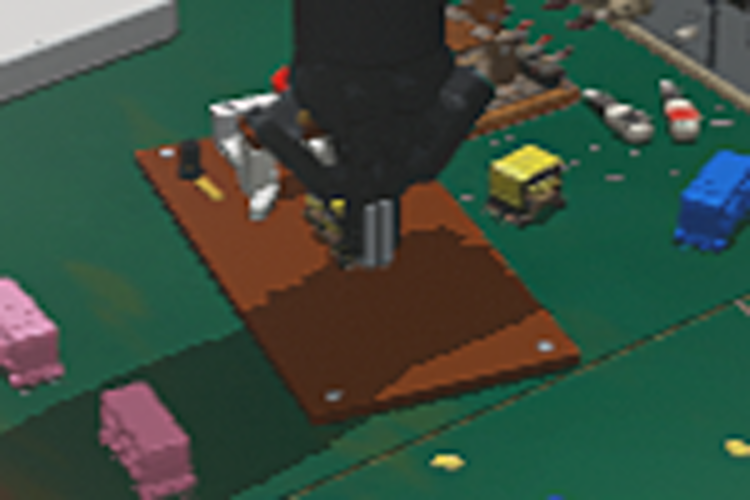

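Call:
jog_arm([
  {"rx": 0,"ry": 0.2,"rz": -0.3,"x": 0.8,"y": 0,"z": 0,"hand": -1},
  {"rx": 0,"ry": 0,"rz": 0,"x": 0.8,"y": 0,"z": 0,"hand": -1},
  {"rx": 0,"ry": 0,"rz": 0,"x": 0.8,"y": 0,"z": 0,"hand": -1},
  {"rx": 0,"ry": 0,"rz": 0,"x": 0.8,"y": 0,"z": 0,"hand": -1},
  {"rx": 0,"ry": 0,"rz": 0,"x": 0,"y": 0,"z": 0,"hand": -1},
])

```text
time_s: 9.83
tcp_pos: [0.5605, 0.0443, 0.0296]
tool_rot: [-3.14, 0.002, 1.317]
ft_force: [-0.2, -0.0, 0.2]
width: 0.0
```

```bash
python3 -c "
from tf import *
plan(list(jw(-.037,0))+[.030],75.5)
tf('top','top11');tf('scene','scene11')
"
```

```text
t 9.8333 tcp [0.5605 0.0443 0.0296] jig mm [-67.2   1.2] rpy [-1.7991e+02  1.1000e-01  7.5430e+01] F [-0.2 -0.   0.2] w 0.0
shift cm [ 3.02  0.12 -0.04] rot deg [-0.09  0.11 -0.07] n 0.7546480167645282
top11 x0,y0 252 190 k 5
scene11 x0,y0 250 212 k 5
```

View pics/scene11.png

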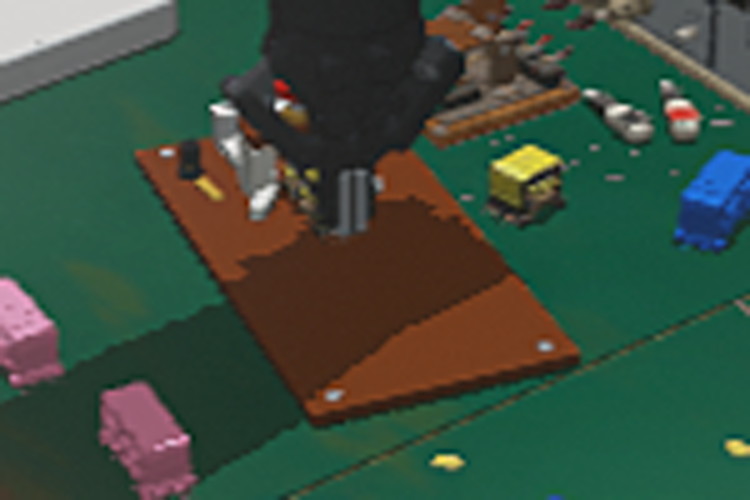

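View pics/top11.png

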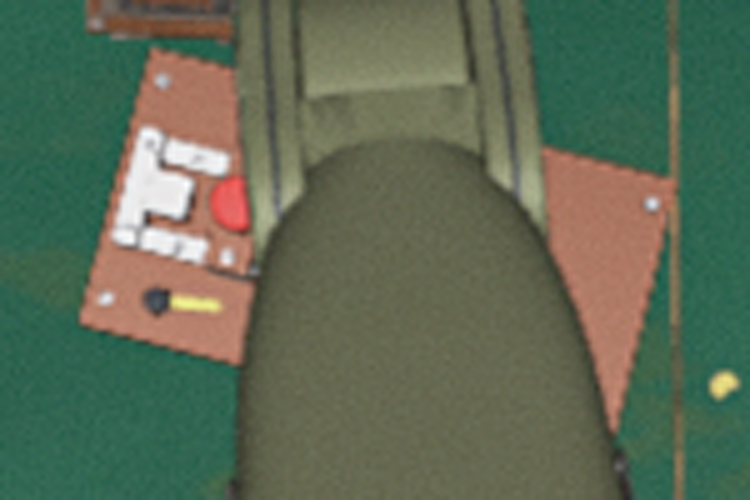

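Call:
jog_arm([
  {"rx": 0,"ry": 0,"rz": 0,"x": 0.7,"y": 0.1,"z": 0,"hand": -1},
  {"rx": 0,"ry": 0,"rz": 0,"x": 0.7,"y": 0,"z": 0,"hand": -1},
  {"rx": 0,"ry": 0,"rz": 0,"x": 0.7,"y": 0,"z": 0,"hand": -1},
  {"rx": 0,"ry": 0,"rz": 0,"x": 0,"y": 0,"z": 0,"hand": -1},
])

```text
time_s: 10.27
tcp_pos: [0.5664, 0.0643, 0.0293]
tool_rot: [-3.139, 0.004, 1.315]
ft_force: [-0.6, -0.2, -1.1]
width: 0.0
```

```bash
python3 -c "
from tf import *
plan(list(jw(-.037,0))+[.030],75.5)
tf('scene','scene12')
"
```

```text
t 10.2667 tcp [0.5664 0.0643 0.0293] jig mm [-46.3   0.6] rpy [-179.86    0.21   75.32] F [-0.6 -0.2 -1.1] w 0.0
shift cm [ 0.93  0.05 -0.07] rot deg [-0.14  0.21 -0.18] n 0.23301292022515252
scene12 x0,y0 250 212 k 5
```

View pics/scene12.png

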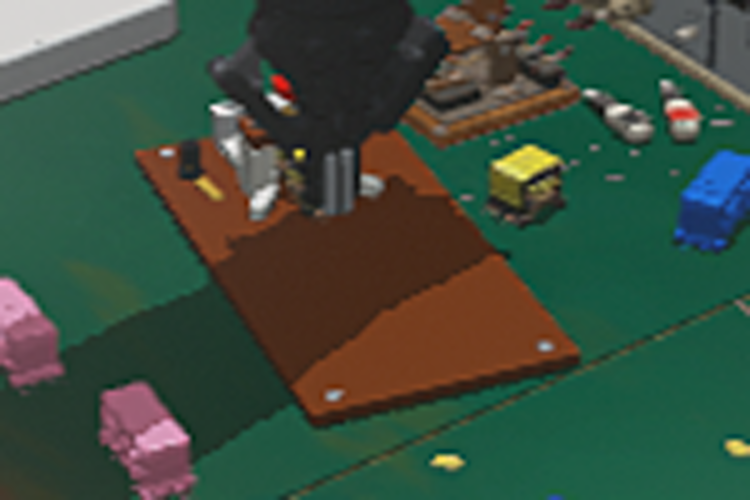

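Call:
jog_arm([
  {"rx": 0,"ry": 0.2,"rz": -0.2,"x": 0.4,"y": 0,"z": 0,"hand": -1},
  {"rx": 0,"ry": 0,"rz": 0,"x": 0.3,"y": 0,"z": 0,"hand": -1},
  {"rx": 0,"ry": 0,"rz": 0,"x": 0,"y": 0,"z": 0,"hand": -1},
])

```text
time_s: 10.57
tcp_pos: [0.5678, 0.0711, 0.0292]
tool_rot: [-3.139, 0.001, 1.318]
ft_force: [-0.2, -0.3, 0.0]
width: 0.0001
```

Call:
jog_arm([
  {"rx": 0,"ry": 0,"rz": 0,"x": 0.3,"y": 0,"z": 0,"hand": -1},
])

```text
time_s: 10.65
tcp_pos: [0.5683, 0.0737, 0.0291]
tool_rot: [-3.138, 0.002, 1.318]
ft_force: [-0.6, -0.4, -0.0]
width: 0.0001
```

```bash
python3 -c "
from tf import *
plan(list(jw(-.037,0))+[.030],75.5)
"
```

```text
t 10.65 tcp [0.5683 0.0737 0.0291] jig mm [-36.7   1.1] rpy [-1.7981e+02  1.0000e-01  7.5500e+01] F [-0.6 -0.4 -0. ] w 0.0001
shift cm [-0.03  0.11 -0.09] rot deg [-0.19  0.1   0.  ] n 0.035658337583449724
```

No stop force yet; continuing in small steps until it builds up.

Call:
jog_arm([
  {"rx": 0,"ry": 0,"rz": 0,"x": 0.2,"y": 0,"z": 0,"hand": -1},
  {"rx": 0,"ry": 0,"rz": 0,"x": 0,"y": 0,"z": 0,"hand": -1},
])

```text
time_s: 10.82
tcp_pos: [0.5684, 0.0742, 0.0291]
tool_rot: [-3.139, 0.006, 1.317]
ft_force: [0.5, 0.2, -0.4]
width: -0.0004
```

Call:
jog_arm([
  {"rx": 0,"ry": 0,"rz": 0,"x": 0.2,"y": 0,"z": 0,"hand": -1},
  {"rx": 0,"ry": 0,"rz": 0,"x": 0,"y": 0,"z": 0,"hand": -1},
])

```text
time_s: 10.98
tcp_pos: [0.5684, 0.0742, 0.0292]
tool_rot: [-3.139, 0.01, 1.316]
ft_force: [-0.6, 0.9, 0.3]
width: 0.0001
```

```bash
python3 -c "
from tf import *
plan(list(jw(-.037,0))+[.030],75.5)
tf('scene','scene13')
"
```

```text
t 10.9833 tcp [0.5684 0.0742 0.0292] jig mm [-36.2   1.1] rpy [-179.85    0.6    75.38] F [-0.6  0.9  0.3] w 0.0001
shift cm [-0.08  0.11 -0.08] rot deg [-0.15  0.6  -0.13] n 0.03893390826319331
scene13 x0,y0 250 212 k 5
```

View pics/scene13.png

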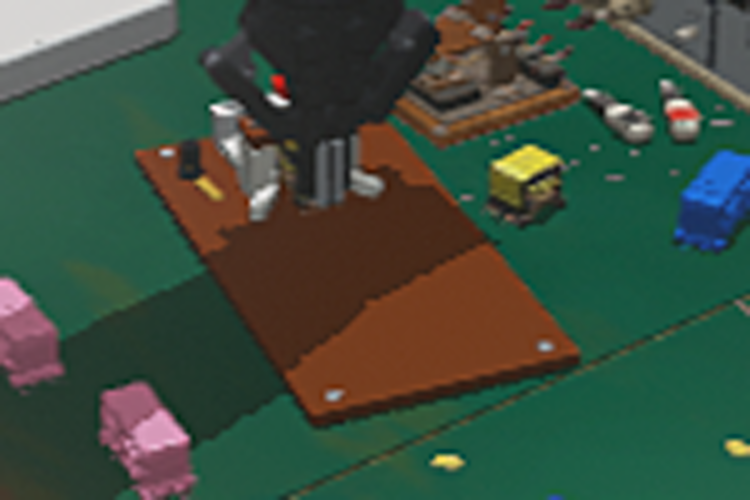

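Call:
jog_arm([
  {"rx": 0,"ry": 0.5,"rz": 0,"x": 0.5,"y": 0,"z": 0,"hand": -1},
])

```text
time_s: 11.12
tcp_pos: [0.5684, 0.0746, 0.0291]
tool_rot: [-3.14, 0.012, 1.314]
ft_force: [-4.0, -23.6, 9.9]
width: 0.0002
```

```bash
python3 -c "
from tf import *
s,R=st(); print(s['moment'])
"
```

```text
t 11.1167 tcp [0.5684 0.0746 0.0291] jig mm [-35.9   1.2] rpy [-179.89    0.7    75.26] F [ -4.  -23.6   9.9] w 0.0002
[-4.71972412  0.95273136 -0.00622163]
```

Call:
jog_arm([
  {"rx": 0,"ry": 0.7,"rz": 0,"x": -1,"y": 0,"z": 0,"hand": -1},
  {"rx": 0,"ry": 0,"rz": 0,"x": -2,"y": 0,"z": 0,"hand": -1},
  {"rx": 0,"ry": 0,"rz": 0,"x": -2,"y": 0,"z": -1,"hand": -1},
  {"rx": 0,"ry": 0,"rz": 0,"x": -3,"y": 0,"z": -2,"hand": -1},
  {"rx": 0,"ry": 0,"rz": 0,"x": -3,"y": 0,"z": -3,"hand": -1},
])

```text
time_s: 11.53
tcp_pos: [0.5376, -0.0288, 0.0845]
tool_rot: [-3.13, -0.008, 1.323]
ft_force: [0.3, -0.3, -0.4]
width: 0.0001
```

Call:
jog_arm([
  {"rx": 0,"ry": 0,"rz": 0,"x": 0,"y": 0,"z": -3.5,"hand": -1},
  {"rx": 0,"ry": 0,"rz": 0,"x": 0,"y": 0,"z": -2,"hand": -1},
  {"rx": 0,"ry": 0,"rz": 0,"x": 0,"y": 0,"z": 0,"hand": -1},
])

```text
time_s: 11.78
tcp_pos: [0.5385, -0.0339, 0.1458]
tool_rot: [-3.135, -0.013, 1.315]
ft_force: [1.1, -0.1, 0.6]
width: -0.0003
```

```bash
python3 -c "
from tf import *
plan(list(jw(0,0))+[.12],75.5)
tf('scene','scene14');tf('top','top14')
"
```

```text
t 11.7833 tcp [ 0.5385 -0.0339  0.1458] jig mm [-148.4    2.9] rpy [-179.62   -0.72   75.37] F [ 1.1 -0.1  0.6] w -0.0003
shift cm [14.81  0.28  2.77] rot deg [-0.38 -0.72 -0.13] n 3.7665200278063913
scene14 x0,y0 250 212 k 5
top14 x0,y0 252 190 k 5
```

View pics/scene14.png

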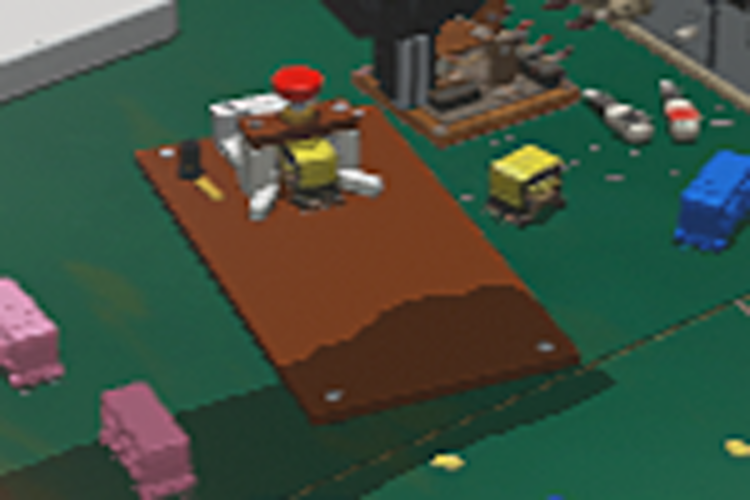

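View pics/top14.png

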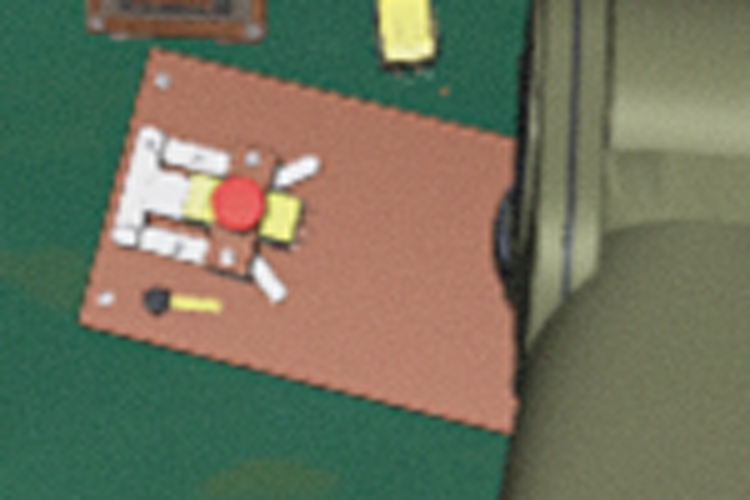

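Call:
jog_arm([
  {"rx": -0.4,"ry": -0.7,"rz": -0.1,"x": 3,"y": 0.2,"z": 0,"hand": -1},
  {"rx": 0,"ry": 0,"rz": 0,"x": 3.5,"y": 0,"z": 0.5,"hand": -1},
  {"rx": 0,"ry": 0,"rz": 0,"x": 3.5,"y": 0,"z": 0.5,"hand": -1},
  {"rx": 0,"ry": 0,"rz": 0,"x": 3,"y": 0,"z": 0.5,"hand": -1},
  {"rx": 0,"ry": 0,"rz": 0,"x": 0,"y": 0,"z": 0,"hand": -1},
])

```text
time_s: 12.3
tcp_pos: [0.5695, 0.0971, 0.1194]
tool_rot: [-3.129, -0.0, 1.314]
ft_force: [0.4, -0.2, -0.9]
width: -0.0001
```

```bash
python3 -c "
from tf import *
plan(list(jw(-.0005,0))+[.10],75.5)
"
```

```text
t 12.3 tcp [0.5695 0.0971 0.1194] jig mm [-13.8   5.8] rpy [-1.7931e+02 -2.0000e-02  7.5290e+01] F [ 0.4 -0.2 -0.9] w -0.0001
shift cm [1.33 0.6  1.94] rot deg [-0.69 -0.03 -0.21] n 0.60586299500626
```

Call:
jog_arm([
  {"rx": -0.7,"ry": 0,"rz": -0.2,"x": 1.3,"y": 0.6,"z": 0.5,"hand": -1},
  {"rx": 0,"ry": 0,"rz": 0,"x": 0,"y": 0,"z": 0.5,"hand": -1},
  {"rx": 0,"ry": 0,"rz": 0,"x": 0,"y": 0,"z": 0,"hand": -1},
])

```text
time_s: 12.55
tcp_pos: [0.5748, 0.1116, 0.1026]
tool_rot: [-3.132, 0.002, 1.325]
ft_force: [-0.1, 0.3, 0.2]
width: 0.0002
```

```bash
python3 -c "
from tf import *
plan(list(jw(-.0005,0))+[.083],75.5)
tf('scene','scene15')
"
```

```text
t 12.55 tcp [0.5748 0.1116 0.1026] jig mm [1.6 4.3] rpy [-1.7948e+02  1.4000e-01  7.5890e+01] F [-0.1  0.3  0.2] w 0.0002
shift cm [-0.21  0.44  1.95] rot deg [-0.52  0.14  0.39] n 0.503431547207648
scene15 x0,y0 250 212 k 5
```

View pics/scene15.png

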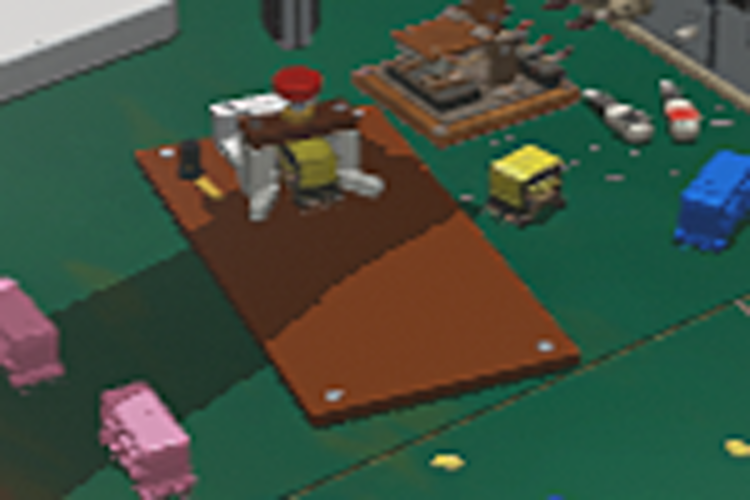

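Call:
jog_arm([
  {"rx": -0.5,"ry": 0.1,"rz": 0.4,"x": -0.2,"y": 0.5,"z": 0.3,"hand": -1},
  {"rx": 0,"ry": 0,"rz": 0,"x": 0,"y": 0,"z": 0.4,"hand": -1},
  {"rx": 0,"ry": 0,"rz": 0,"x": 0,"y": 0,"z": 0,"hand": -1},
])

```text
time_s: 12.85
tcp_pos: [0.5779, 0.1062, 0.0941]
tool_rot: [-3.139, 0.002, 1.315]
ft_force: [-0.2, 0.7, -0.4]
width: 0.0001
```

```bash
python3 -c "
from tf import *
plan(list(jw(-.0005,0))+[.083],75.5)
"
```

```text
t 12.85 tcp [0.5779 0.1062 0.0941] jig mm [-2.9 -0.1] rpy [-1.7986e+02  9.0000e-02  7.5320e+01] F [-0.2  0.7 -0.4] w 0.0001
shift cm [ 0.24 -0.01  1.11] rot deg [-0.14  0.09 -0.18] n 0.28336594166391565
```

Call:
jog_arm([
  {"rx": -0.1,"ry": 0,"rz": -0.2,"x": 0.2,"y": 0,"z": 0.4,"hand": -1},
  {"rx": 0,"ry": 0,"rz": 0,"x": 0,"y": 0,"z": 0.4,"hand": -1},
  {"rx": 0,"ry": 0,"rz": 0,"x": 0,"y": 0,"z": 0.4,"hand": -1},
])

```text
time_s: 13.1
tcp_pos: [0.579, 0.1065, 0.0823]
tool_rot: [3.14, 0.001, 1.316]
ft_force: [-0.2, 0.6, 0.7]
width: -0.0003
```

```bash
python3 -c "
from tf import *
plan(list(jw(-.0005,0))+[.073],75.5)
tf('scene','scene16')
"
```

```text
t 13.1 tcp [0.579  0.1065 0.0823] jig mm [-2.3 -1.1] rpy [1.7992e+02 5.0000e-02 7.5380e+01] F [-0.2  0.6  0.7] w -0.0003
shift cm [ 0.18 -0.11  0.93] rot deg [ 0.08  0.05 -0.12] n 0.2392076651112407
scene16 x0,y0 250 212 k 5
```

View pics/scene16.png

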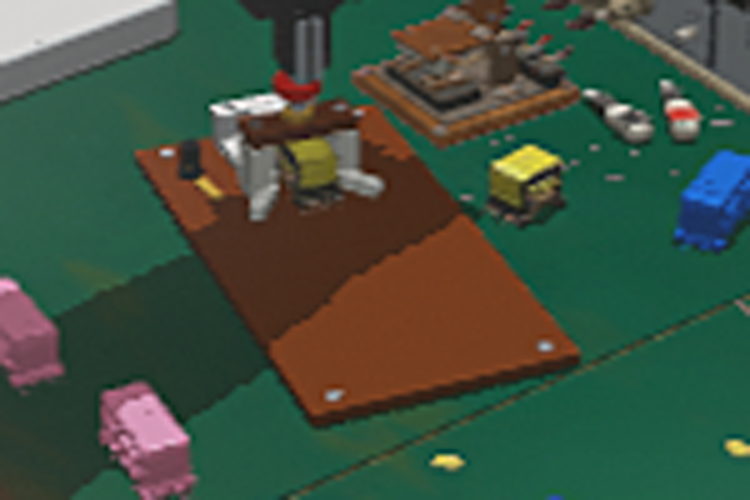

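Call:
jog_arm([
  {"rx": 0,"ry": 0,"rz": -0.1,"x": 0.1,"y": -0.1,"z": 0.3,"hand": -1},
  {"rx": 0,"ry": 0,"rz": 0,"x": 0,"y": 0,"z": 0.3,"hand": -1},
])

```text
time_s: 13.32
tcp_pos: [0.5783, 0.1075, 0.0758]
tool_rot: [3.14, 0.001, 1.317]
ft_force: [-1.6, 0.9, 3.5]
width: -0.0
```

Call:
jog_arm([
  {"rx": 0,"ry": 0,"rz": 0,"x": 0,"y": 0,"z": 0.3,"hand": -1},
  {"rx": 0,"ry": 0,"rz": 0,"x": 0,"y": 0,"z": 0.2,"hand": -1},
])

```text
time_s: 13.48
tcp_pos: [0.5784, 0.1075, 0.0734]
tool_rot: [3.139, 0.001, 1.317]
ft_force: [-6.8, -2.4, 24.6]
width: 0.0001
```

```bash
python3 -c "
from tf import *
plan(list(jw(-.0005,0))+[.073],75.5)
"
```

```text
t 13.4833 tcp [0.5784 0.1075 0.0734] jig mm [-1.4 -0.2] rpy [1.7983e+02 4.0000e-02 7.5480e+01] F [-6.8 -2.4 24.6] w 0.0001
shift cm [ 0.09 -0.02  0.04] rot deg [ 0.17  0.04 -0.02] n 0.02616954358528048
```

```bash
python3 -c "
from tf import *
tf('scene','scene17');tf('top','top17')
cam('scene');cam('scene');st()
"
```

```text
scene17 x0,y0 250 212 k 5
top17 x0,y0 252 190 k 5
t 13.6833 tcp [0.5783 0.1075 0.0736] jig mm [-1.5 -0.2] rpy [1.7982e+02 3.0000e-02 7.5480e+01] F [-5.8 -0.3 16.1] w -0.0
```

View pics/scene17.png

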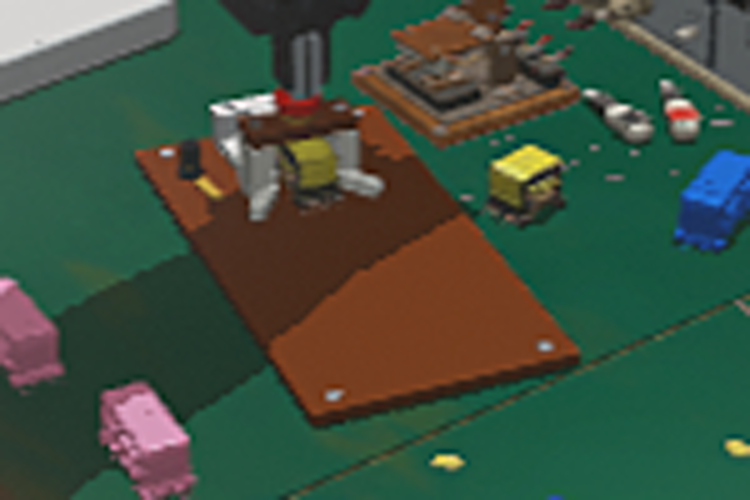

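```bash
python3 -c "
from tf import *
for i in range(6): cam('scene')
s,R=st()
if s['ft_force'][2]>9: manip.hand_in(); print('handed in'); st()
"
```

```text
t 13.9833 tcp [0.5783 0.1075 0.0736] jig mm [-1.5 -0.2] rpy [1.7981e+02 3.0000e-02 7.5480e+01] F [-5.5 -1.  16. ] w 0.0002
the job is handed in; nothing more can be done
handed in
the job is handed in; nothing more can be done
```

I slid the long transformer home under the bridge and handed in the job at about 14 s of the 64 s, with the arm holding the red cap down. No verdict was reported, so success is judged from my own checks below.

**How I did it:** I turned and shifted the transformer onto the lane's line between the fingers. The jaws were set about 1 mm wider than the core, then closed lightly to square it up. After that I pushed it from behind with shut fingers until it stopped, backed off, and pressed the cap with the shut fingertips.

**Last checks:**
- **Home against the stop:** pushing further gave no more movement. The force rose to about 24 N, and the finger position puts the transformer's origin at about x = +0.5 mm. With the arm withdrawn, both pictures showed it upright, against the end stop, with the cap still up.
- **Cap down:** the push reached about 25 N at a tool height that matches full travel, then settled at a steady 16 N before hand-in. The spring needs about 5 N, so I took this as bottomed out. The picture showed the cap down on the bridge.
- **Other objects:** the short transformer showed no movement in the pictures. I did not check the foam-board transformers, the pen or the reel afterwards, but the arm never went near them.

**Limits of these checks:** I could not measure the electrode force or cap travel directly. The top camera was mostly blocked by the arm during the last stretch of the push. An early error in the move calls was only formatting; those calls were refused and nothing moved.

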